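Fit the T-key on the flask press and clamp the flask

TASK

A packed denture flask stands in the small bench press, but the press's T-key is off and stands beside it on the bench. Pick up the T-key, set its socket on the square end of the press screw and, pressing only gently, turn it slowly until it drops fully home; then turn the key clockwise, seen from above, until the plate firmly clamps the flask, but do not overtighten it, for the plaster inside is brittle. Leave the key on the screw and everything else where it is.

Things in the scene. Friction and masses are not known exactly. Their poses are not given: they have to be found in the camera images.
- screw_top (a point): Centre of the top of the upright square end of the press screw, about 177 mm above the table: 14 mm across flats, 18 mm long (upper 2 mm stepped to 12.6 mm), then a round tip 3 mm high, 12 mm wide. Sinks 5 mm a clockwise turn (from above). Axes are those of the press, z up; it does not turn with the screw: the angle of the square is not given and differs each time.
- key_grip (a point): Middle of the T-key's cross bar, where to grip it, 51 mm above the key's underside; x along the bar, z up. Dark steel key, 60 mm high, 0.22 kg, upright on the table: square hub 30 x 30 x 26 mm, round neck 14 mm thick and 16 mm high, cross bar 84 mm long, 16 wide, 18 high.
- key_socket (a point): Centre of the floor of the square socket in the hub's underside, 16 mm wide and 19 mm deep, sides parallel to the bar: it fits at every quarter turn, with 0.15 rad of play. Home, this point lies at screw_top; while corners do not match it stands 16 mm above. Corners just past the fit may pinch and carry the screw round: then turn back a little.
- press: Grey flask press, fixed to the table: base 130 x 164 mm, two steel columns 120 mm apart, bridge with a round boss (top at 142 mm; column nuts to 148 mm). Origin at the centre of its underside on the screw axis; x from front to back, y along the bridge, z up. Its screw turns stiffly (0.2 N m moving, 0.02 to 0.1 N m when the hand stops between steps) and stays where left.
- plate: Steel pressing plate under the bridge, 72 mm disc guided on the columns, pushed down by the screw. Origin at the centre of its underside, at the start 0.7 to 1.4 mm above the flask (0.9 to 1.8 rad of clockwise turn). Once it touches, every 0.1 rad more adds about 50 N on the flask and 0.04 N m at the key, and the torque at rest rises at once: 0.1 to 0.35 rad past the touch is firm.
- flask: Closed two-part metal denture flask, yellowish, about 84 x 74 mm and 50 mm high, 0.75 kg, standing on the press base under the plate, its underside 25 mm above the table. Origin at the centre of its underside.
- bur_stand: Bystander: round blue stand with mounted points, 61 mm wide, origin at its underside.
- dappen_dish: Bystander: small clear glass dish, 31 mm, origin at its underside.
- felt_wheel: Bystander: cream felt wheel, 25 mm across and 9 mm high, origin at its underside.
- cast_1: Bystander: cream dental cast, 53 x 58 x 26 mm, origin at its underside.
- cast_2: Bystander: bluish dental cast, 53 x 58 x 26 mm, origin at its underside.
- mixing_bowl: Bystander: green rubber mixing bowl, 87 mm wide and 43 mm high, origin at its underside.
- plaster_spatula: Bystander: plaster spatula with red handle, 218 mm long, origin at its middle on the table.
- pencil: Bystander: green pencil, 164 mm long, origin at its middle on the table.

How it is judged:
By the outcome, as a careful person would: the job done as asked, in the order asked, and still so for the second after the job is handed in, with the robot touching nothing.
It also fails if it takes over 72 s, if anything falls off the work surface, if the arm or the gripper's body presses on something with over 40 N, if the wrist force passes 120 N, or if a joint passes its speed limit or range.

ROBOT

A 6-joint arm with a two-finger parallel gripper is mounted at the origin on a cart in front of the work surface, level with it; the furniture and walls round the work are solid. World frame = base frame: x ahead of the robot, y to its left, z up, the work surface at z = 0. Lengths are in m, angles in degrees, forces in N, time in s.
With the tool pointing down it reaches from about 0.25 to 0.725 m from the base axis. Payload 9.7 kg.
Tool frame: the origin (TCP) lies at the centre of the arm's flange, where the gripper is bolted on; the fingertips stand 173 mm ahead of it and the grasp point (between the pads) lies 155 mm ahead of it; z points along the fingers, y is the line along which they close (so a half turn about z gives the same grasp; the last joint's range is limited). The gripper opens to 85 mm and grips with 20 to 120 N. Pads are 22 mm wide; open, the fingers measure 114 mm over their backs; the gripper's body (76 mm by 85 mm) begins 54 mm behind the grasp point. The pads swing forward as they close: fully open they stand 13 mm farther back than shut.
Start: joints at [-70.646, 4.979, 10.078, 95.1, 0, 90], TCP at [0.182, -0.519, 0.405] pointing down, gripper open.
Joint ranges: [-179.16, 179.16], [-48.56, 103.87], [-65.8, 70.77], [-126.05, 130.52], [-82.76, 87.17], [-180, 180]. Speed limits (degrees/s): [127.2, 127.2, 147.25, 180, 180, 180].

INTERFACE

Orientations are given as [roll, pitch, yaw] about the fixed x, y, z axes, in that order (R = Rz(yaw) Ry(pitch) Rx(roll)).
In Python, from workcell import monitor, camera, get_calibration, bot gives the robot as it stands.
- The arm moves only by the tool carry_out, never from a script. Its argument "targets" is text: rows parted by semicolons, each of 7 numbers parted by spaces: the shift along the tool's x, y, z in units of 0.04 m (1.0 is 0.04 m), then the turn, a rotation vector about the tool's x, y, z in units of 0.1 rad (1.0 is 0.1 rad), then the opening, from -1 (shut) to 1 (fully open), so that 0 is half open. A call has exactly 8 rows; each row shifts and turns the commanded pose from where the row before left it, along the tool's axes as they then stand; what a row does not reach is not made up. A row lasts 1/12 s, in which the tool goes at most 41.7 mm and 7.16 degrees, less where a joint would pass 70% of its speed; a pose out of reach is approached as far as the arm can. A call with a number of a shift or a turn outside -1 to 1 is refused whole. A call with a gripper value outside its range is refused whole. The fingers move at their own pace and stop on an object; "newtons" is the grip in N (left out, the last holds). Time passes only in rows, so rows that do not move let the fingers close, or fill a call up. It gives the time, the measured TCP pose, the force, the opening and the grip force at its end, in the units of the state.
- monitor.get_obs(): the state, without advancing time (a new reading comes with each control period).
- camera(name): name is "scene" or "top" or "wrist"; returns the picture (400x640x3 uint8, red, green, blue); there is no depth.
- get_calibration(name): a dict with "fx", "fy", "cx", "cy" (pixels), "view" (4x4, takes a point from world to camera coordinates). Camera axes: x right, y down, z forward; pixel columns grow to the right and rows downward; lengths in m; the calibration is good to about 2 mm. A picture is of the moment at which its call begins: read the wrist's pose just before it. get_calibration takes no time and is no camera call; for the wrist camera it gives the pose at the moment of the call.
- bot.job_done(): hands the job in; it is judged then, once.
The state is a dict: "time": time; "q": joint angles; "qd": joint speeds; "joint_efforts": joint torques, N m; "ee_pos": TCP position; "tcp_rot": TCP orientation; "wrist_force": force on the tool from outside, world axes, zero at the start; "torque": the same for the moment, N m; "opening": finger opening in m; "grasp_force": force on a finger pad.
Only numpy, scipy, OpenCV 4.12 (cv2) and the standard library are available. Lean on these libraries where they do the work, as an engineer would, in place of code of your own. Each camera call takes 0.05 s, during which the arm holds its last target. There are 200 camera calls.

## Working session

There is one attempt and no reset: what is moved stays moved. The work goes in short steps, Python scripts to look and compute and a tool call to move; the robot and the scene stay as the last step left them, time stands still between calls to the robot, and variables do not carry over. Pictures are saved under pics/ and viewed, at most 10 in all, crops included, and the job is handed in when it is done.

Besides the shell and the picture viewer there is one more tool, called after "Request:" in YAML: its name, and indented under it one key for each argument. carry_out: Moves the arm, as the interface text tells. Shifts and turns lie within -1 to 1; 1 stands for 0.04 m of shift or 0.1 rad of turn. Its arguments: {"type":"object","properties":{"targets":{"type":"string"},"newtons":{"type":"number"}},"required":["targets"]}

```bash
mkdir -p pics; ls; python3 - <<'E'
from workcell import monitor,camera,get_calibration
import cv2,numpy as np
o=monitor.get_obs();print({k:np.round(v,3).tolist() for k,v in o.items()})
for n in["scene","top"]:
    c=camera(n);cv2.imwrite(f"pics/{n}0.png",c[:,:,::-1]);g=get_calibration(n);print(n,{k:np.round(v,4).tolist() for k,v in g.items()})
E
```

```text
pics
{'time': 0.0, 'q': [-70.644, 5.013, 10.034, 95.101, -0.002, 90.001], 'qd': [-0.009, -0.04, -0.114, -0.131, -0.115, -0.04], 'joint_efforts': [0.003, -52.038, 46.481, 0.016, 0.0, 0.0], 'ee_pos': [0.182, -0.519, 0.404], 'tcp_rot': [-179.92, 0.002, 19.355], 'wrist_force': [0.06, -0.084, -0.097], 'torque': [0.02, -0.019, -0.005], 'grasp_force': 0.0, 'opening': 0.085}
scene {'fx': 414.999, 'fy': 414.999, 'cx': 315.8807, 'cy': 198.8502, 'view': [[-0.4963, -0.8682, 0.0039, 0.277], [-0.6236, 0.3533, -0.6974, 0.4153], [0.6041, -0.3485, -0.7167, 0.9539], [0.0, 0.0, 0.0, 1.0]]}
top {'fx': 441.6018, 'fy': 441.6018, 'cx': 314.7346, 'cy': 194.3828, 'view': [[-0.0957, -0.9954, -0.004, 0.0693], [-0.9747, 0.0945, -0.2027, 0.5361], [0.2022, -0.0155, -0.9792, 1.4917], [0.0, 0.0, 0.0, 1.0]]}
```

View pics/top0.png

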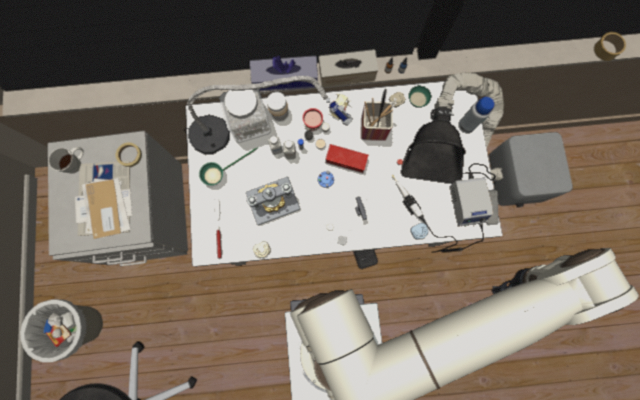

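View pics/scene0.png

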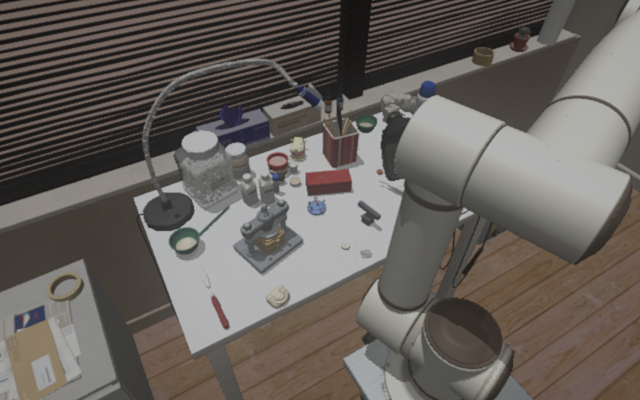

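Top: the key is near (361,209) and the press near (273,200). Scene: the key is near (369,212) and the press near (268,237). I'll enlarge both.

```bash
python3 - <<'E'
import cv2,numpy as np
t=cv2.imread('pics/top0.png');s=cv2.imread('pics/scene0.png')
f=lambda im,x,y,w,h:cv2.resize(im[y:y+h,x:x+w],(w*6,h*6),interpolation=cv2.INTER_CUBIC)
a=np.hstack([f(t,243,170,66,56),f(t,340,185,66,56)])
b=np.hstack([f(s,233,195,80,40),f(s,345,195,52,40)])
cv2.imwrite('pics/crop1.png',np.vstack([a,b]))
E
```

```text
(no output)
```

View pics/crop1.png

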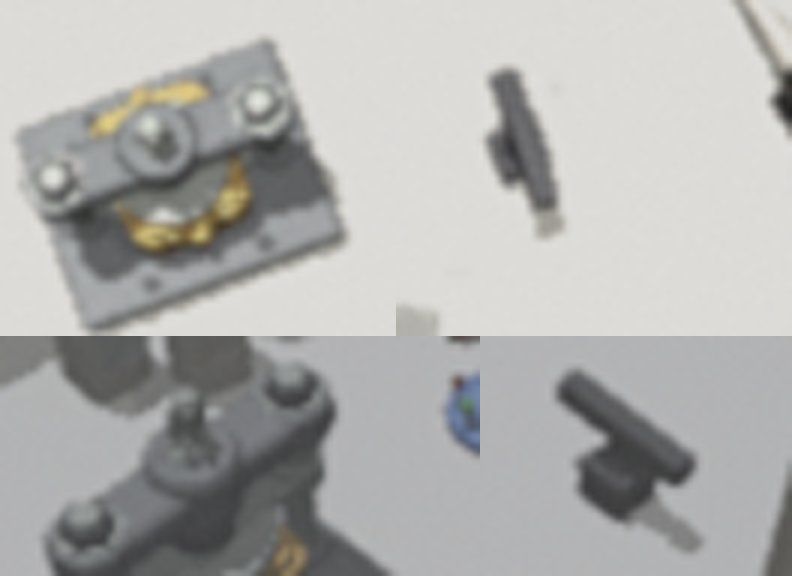

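```bash
cat > h.py <<'E'
import numpy as np
from workcell import monitor,camera,get_calibration
def ray(g,u,v,z):
    V=np.array(g["view"]);R=V[:3,:3];c=-R.T@V[:3,3]
    d=R.T@np.array([(u-g["cx"])/g["fx"],(v-g["cy"])/g["fy"],1]);return c+d*(z-c[2])/d[2]
def proj(g,p):
    V=np.array(g["view"]);q=V[:3,:3]@np.array(p)+V[:3,3];return np.array([g["fx"]*q[0]/q[2]+g["cx"],g["fy"]*q[1]/q[2]+g["cy"]])
E
python3 - <<'E'
from h import *
t=get_calibration("top");s=get_calibration("scene");r=lambda *a:print(np.round(ray(*a),4))
r(t,268.2,190.7,.177);r(s,264,204.8,.178)
r(t,252.3,199.7,.148);r(t,286.5,186.3,.148)
print();r(t,358.2,197.5,.055);r(t,364.8,219.7,.055);r(s,360,202.3,.055);r(s,379.7,216,.055)
E
```

```text
[0.5416 0.1677 0.177 ]
[0.5379 0.1697 0.178 ]
[0.5231 0.2245 0.148 ]
[0.5572 0.1091 0.148 ]

[ 0.5145 -0.1327  0.055 ]
[ 0.4345 -0.1464  0.055 ]
[ 0.5139 -0.13    0.055 ]
[ 0.4382 -0.1493  0.055 ]
```

Request:
carry_out:
  targets: "0.3 -0.2 0 0 0 0 1;0.63 -0.41 0 0 0 0 1;0.63 -0.41 0 0 0 0 1;0.63 -0.41 0 0 0 0 1;0.63 -0.41 0 0 0 0 1;0.63 -0.41 0 0 0 0 1;0.63 -0.41 0 0 0 0 1;0.63 -0.41 0 0 0 0 1"

```text
time: 0.77
ee_pos: [0.32, -0.3387, 0.4046]
tcp_rot: [-180.0, -0.0, 19.4]
wrist_force: [0.1, 0.4, 0.6]
opening: 0.0851
grasp_force: 0.0
```

Request:
carry_out:
  targets: "0.63 -0.41 0 0 0 0 1;0.63 -0.41 0 0 0 0 1;0.63 -0.41 0 0 0 0 1;0.63 -0.41 0 0 0 0 1;0.63 -0.41 0 0 0 0.3 1;0.5 -0.3 0 0 0 0.4 1;0.2 -0.15 0 0 0 0.4 1;0 0 0 0 0 0.4 1"

```text
time: 1.43
ee_pos: [0.4336, -0.1937, 0.4043]
tcp_rot: [-180.0, 0.0, 10.8]
wrist_force: [-0.3, -0.0, -0.3]
opening: 0.0852
grasp_force: 0.0
```

```bash
python3 - <<'E'
from h import *
import cv2
from scipy.spatial.transform import Rotation as Ro
o=monitor.get_obs();print(o['time'],o['ee_pos'],o['tcp_rot'],o['wrist_force'])
g=get_calibration("wrist");c=camera("wrist");cv2.imwrite("pics/w1.png",c[:,:,::-1])
V=np.array(g['view']);cam=-V[:3,:3].T@V[:3,3];R=Ro.from_euler('xyz',o['tcp_rot'],degrees=True).as_matrix()
print('cam in tool',R.T@(cam-o['ee_pos']),np.round(V[:3,:3]@R,3),g['fx'],g['cx'],g['cy'])
print(proj(g,[.475,-.139,.06]),proj(g,[.54,.168,.177]))
E
```

```text
1.4333 [ 0.4336172  -0.19371729  0.40428646] [-1.79952508e+02  1.13400680e-02  1.08160928e+01] [-0.26928816 -0.01231868 -0.30266782]
cam in tool [0.0849028  0.00045859 0.03018791] [[ 0.001  1.     0.   ]
 [-0.945  0.001 -0.326]
 [-0.326  0.     0.945]] 319.19803220015905 323.69592265656973 202.53500027211672
[275.92404839 129.49385158] [-354.12671185  -95.32978417]
```

View pics/w1.png

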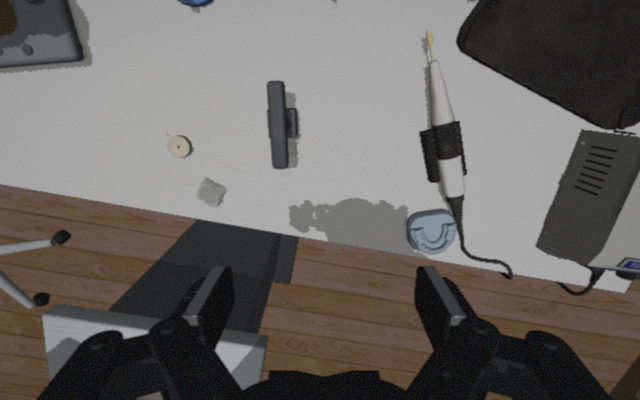

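The wrist view shows the bar's top face running from (276,82) at the far end to (280,168) at the near end.

```bash
python3 - <<'E'
from h import *
g=get_calibration("wrist")
a=ray(g,275.8,81.5,.06);b=ray(g,280.5,167.5,.058);d=a-b
print(a,b,(a+b)/2,np.hypot(*d[:2]),np.degrees(np.arctan2(d[1],d[0])))
E
```

```text
[ 0.517549   -0.13385466  0.06      ] [ 0.43787734 -0.14936653  0.058     ] [ 0.47771317 -0.14161059  0.059     ] 0.08116767474472092 11.017512973570149
```

Request:
carry_out:
  targets: "0.3 -0.25 0.2 0 0 0 1;0.5 -0.4 0.5 0 0 0 1;0.35 -0.3 0.6 0 0 0 1;0.16 -0.14 0.7 0 0 0 1;0 0 0.8 0 0 0 1;0 0 0.6 0 0 0 1;0 0 0.35 0 0 0 1;0 0 0 0 0 0 1"

```text
time: 2.15
ee_pos: [0.4746, -0.1429, 0.2512]
tcp_rot: [-179.9, 0.3, 10.8]
wrist_force: [-0.3, 0.1, -0.6]
opening: 0.0854
grasp_force: 0.0
```

```bash
python3 - <<'E'
from h import *
import cv2
o=monitor.get_obs();print(o['time'],o['ee_pos'],o['tcp_rot'])
g=get_calibration("wrist");c=camera("wrist");cv2.imwrite("pics/w2.png",c[:,:,::-1])
print(proj(g,[.477,-.141,.06]))
E
```

```text
2.15 [ 0.47464589 -0.14288215  0.25116233] [-179.85224584    0.28213012   10.80645164]
[321.25267869 246.02458224]
```

View pics/w2.png

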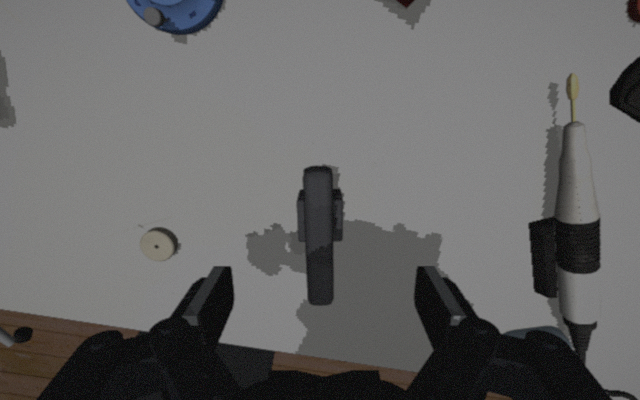

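Bar top face: far edge at about (318,172), near edge at (320,304), and the bar lies between the fingers.

```bash
python3 - <<'E'
from h import *
g=get_calibration("wrist");o=monitor.get_obs()
a=ray(g,318,172,.06);b=ray(g,320,304,.06);d=a-b
m=(a+b)/2;y=np.radians(o['tcp_rot'][2]);e=m-o['ee_pos']
print(a,b,m,np.hypot(*d[:2]),np.degrees(np.arctan2(d[1],d[0])))
print('tool shift',e[0]*np.cos(y)+e[1]*np.sin(y),e[0]*np.sin(y)-e[1]*np.cos(y),o['ee_pos'])
E
```

```text
[ 0.51882656 -0.13191461  0.06      ] [ 0.43821257 -0.14810325  0.06      ] [ 0.47851956 -0.14000893  0.06      ] 0.08222339794789897 11.354923112280144
tool shift 0.003866076662205421 -0.002418519558118404 [ 0.47517486 -0.14310873  0.25338614]
```

Request:
carry_out:
  targets: "0.05 -0.03 0.3 0 0 -0.07 1;0.05 -0.03 0.4 0 0 0 1;0 0 0.3 0 0 0 1;0 0 0.15 0 0 0 1;0 0 0.02 0 0 0 1;0 0 0 0 0 0 0;0 0 0 0 0 0 -0.5;0 0 0 0 0 0 -1"
  newtons: 60

```text
time: 2.87
ee_pos: [0.4797, -0.1405, 0.2087]
tcp_rot: [180.0, -0.1, 11.2]
wrist_force: [-0.1, 0.8, 0.5]
opening: 0.0514
grasp_force: 0.0
```

Request:
carry_out:
  targets: "0 0 0 0 0 0 -1;0 0 0 0 0 0 -1;0 0 0 0 0 0 -1;0 0 0 0 0 0 -1;0 0 0 0 0 0 -1;0 0 0 0 0 0 -1;0 0 0 0 0 0 -1;0 0 0 0 0 0 -1"
  newtons: 60

```text
time: 3.53
ee_pos: [0.4795, -0.1404, 0.2082]
tcp_rot: [180.0, -0.0, 11.2]
wrist_force: [-1.1, 0.6, 5.0]
opening: 0.0148
grasp_force: 61.8
```

Request:
carry_out:
  targets: "0 0 -0.2 0 0 0 -1;0 0 -0.5 0 0 0 -1;0 0 -0.8 0 0 0 -1;0 0 -0.9 0 0 0 -1;0 0 -0.9 0 0 0 -1;0 0 -0.9 0 0 0 -1;0 -0.2 -0.8 0 0 0 -1;0 -0.4 -0.5 0 0 0 -1"

```text
time: 4.2
ee_pos: [0.4745, -0.1174, 0.4312]
tcp_rot: [179.9, -0.1, 11.1]
wrist_force: [0.9, 0.4, -1.4]
opening: 0.0155
grasp_force: 61.0
```

Request:
carry_out:
  targets: "0.1 -0.6 -0.2 0 0 0 -1;0.1 -0.8 0 0 0 0 -1;0.1 -0.9 0 0 0 0 -1;0.1 -0.9 0 0 0 0 -1;0.1 -0.9 0 0 0 0 -1;0.1 -0.9 0 0 0 0 -1;0.1 -0.7 0 0 0 0 -1;0.1 -0.5 0 0 0 0 -1"

```text
time: 4.87
ee_pos: [0.4628, 0.1097, 0.436]
tcp_rot: [-179.0, 0.0, 13.2]
wrist_force: [0.1, -0.4, -1.9]
opening: 0.0147
grasp_force: 61.0
```

Request:
carry_out:
  targets: "0.06 -0.3 0 0 0 0 -1;0 -0.17 0 0 0 0 -1;0 0 0 0 0 0 -1;0 0 0 0 0 0 -1;0 0 0 0 0 0 -1;0 0 0 0 0 0 -1;0 0 0 0 0 0 -1;0 0 0 0 0 0 -1"

```text
time: 5.53
ee_pos: [0.4642, 0.115, 0.4364]
tcp_rot: [-178.6, 0.0, 13.6]
wrist_force: [0.2, -0.1, -2.4]
opening: 0.0149
grasp_force: 61.0
```

```bash
python3 - <<'E'
from h import *
import cv2
o=monitor.get_obs();print({k:np.round(v,4).tolist() for k,v in o.items()})
g=get_calibration("wrist");c=camera("wrist");p=proj(g,[.54,.168,.177]);print(p)
x,y=(p-[80,60]).astype(int);x=max(x,0);y=max(y,0);print(x,y)
im=c[:,:,::-1].copy();cv2.imwrite("pics/w3.png",im)
b=cv2.resize(im[y:y+120,x:x+160],None,fx=5,fy=5,interpolation=cv2.INTER_CUBIC);b=np.clip(b.astype(float)*1.6,0,255);cv2.imwrite("pics/w3c.png",b)
E
```

```text
{'time': 5.5333, 'q': [13.5833, -4.0089, 4.5849, 98.5972, 1.4097, 179.9426], 'qd': [0.3106, 0.0263, 0.061, 0.0411, -0.0425, -0.0281], 'joint_efforts': [-0.0934, -42.4661, 46.9599, 0.009, 0.0905, 0.0], 'ee_pos': [0.4642, 0.115, 0.4364], 'tcp_rot': [-178.5903, 0.002, 13.6407], 'wrist_force': [0.1506, -0.1133, -2.4225], 'torque': [-0.0657, -0.0265, 0.057], 'grasp_force': 61.0002, 'opening': 0.0149}
[282.97176373  90.24333607]
202 30[ WARN:0@1.015] global loadsave.cpp:1063 imwrite_ Unsupported depth image for selected encoder is fallbacked to CV_8U.
```

View pics/w3c.png

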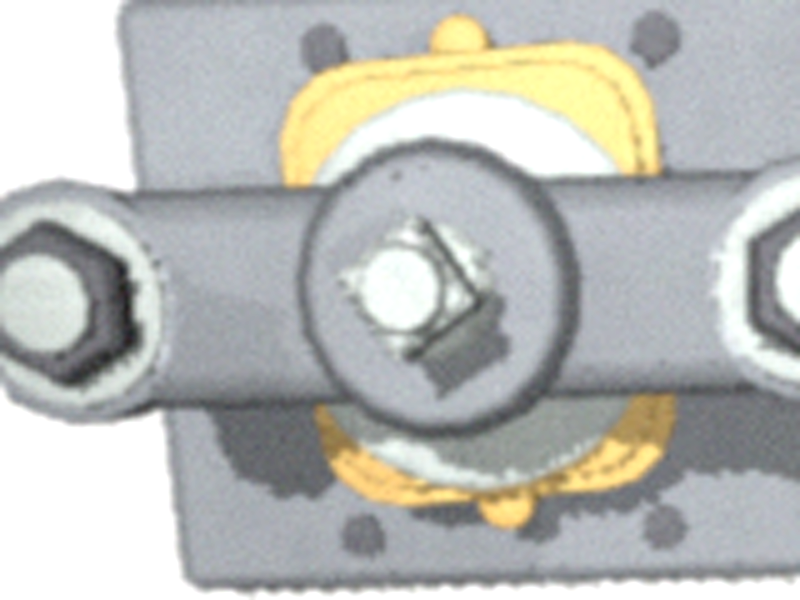

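The crop shows the round tip centred at (400,290), so the full image pixel is (282,88). The square's edges run (425,228)-(482,300)-(410,356). Joint 6 has reached its 180° limit, so I need a much higher yaw for the clockwise travel.

```bash
python3 - <<'E'
from h import *
g=get_calibration("wrist");f=lambda X,Y,z=.174:ray(g,202+X/5,30+Y/5,z)
print('tip',f(400,290,.177))
P=[f(*p,.172) for p in[(425,228),(482,300),(410,356),(343,278)]]
for a,b in zip(P,P[1:]+P[:1]):
    d=b-a;print(np.degrees(np.arctan2(d[1],d[0])),np.hypot(*d[:2]))
n=[f(45,303,.148),f(835,280,.148)];print('nuts',n)
E
```

```text
tip [0.5412301  0.16904103 0.177     ]
-127.11214819131395 0.011996672991811239
139.38503667600915 0.012706758483935642
54.515668191151065 0.013592122881232358
-47.37502413297707 0.013281627170937152
nuts [array([0.52572643, 0.22623287, 0.148     ]), array([0.55759998, 0.10931446, 0.148     ])]
```

Request:
carry_out:
  targets: "0 0 0 0 0 -0.5 -1;0 0 0 0 0 -1 -1;0 0 0 0 0 -1 -1;0 0 0 0 0 -1 -1;0 0 0 0 0 -1 -1;0 0 0 0 0 -1 -1;0 0 0 0 0 -1 -1;0 0 0 0 0 -1 -1"

```text
time: 6.25
ee_pos: [0.4641, 0.1153, 0.4364]
tcp_rot: [-179.0, -1.0, 56.9]
wrist_force: [-0.1, 0.6, -1.9]
opening: 0.0151
grasp_force: 61.0
```

Request:
carry_out:
  targets: "0 0 0 0 0 -1 -1;0 0 0 0 0 -1 -1;0 0 0 0 0 -1 -1;0 0 0 0 0 -1 -1;0 0 0 0 0 -1 -1;0 0 0 0 0 -1 -1;0 0 0 0 0 -1 -1;0 0 0 0 0 -1 -1"

```text
time: 6.92
ee_pos: [0.4641, 0.1153, 0.4364]
tcp_rot: [-180.0, -1.4, 102.8]
wrist_force: [0.2, 1.0, -1.5]
opening: 0.0151
grasp_force: 61.0
```

Request:
carry_out:
  targets: "0 0 0 0 0 -1 -1;0 0 0 0 0 -1 -1;0 0 0 0 0 -1 -1;0 0 0 0 0 -1 -1;0 0 0 0 0 -1 -1;0 0 0 0 0 -1 -1;0 0 0 0 0 -1 -1;0 0 0 0 0 -1 -1"

```text
time: 7.58
ee_pos: [0.4641, 0.1153, 0.4364]
tcp_rot: [179.0, -1.0, 148.6]
wrist_force: [0.0, -0.2, -1.4]
opening: 0.0149
grasp_force: 61.0
```

Request:
carry_out:
  targets: "0 0 0 0 0 -1 -1;0 0 0 0 0 -1 -1;0 0 0 0 0 -1 -1;0 0 0 0 0 -1 -1;0 0 0 0 0 -1 -1;0 0 0 0 0 -1 -1;0 0 0 0 0 -1 -1;0 0 0 0 0 -1 -1"

```text
time: 8.25
ee_pos: [0.4642, 0.1153, 0.4364]
tcp_rot: [178.6, 0.0, -165.6]
wrist_force: [0.4, 0.5, -1.3]
opening: 0.0151
grasp_force: 61.0
```

Request:
carry_out:
  targets: "0 0 0 0 0 -1 -1;0 0 0 0 0 -1 -1;0 0 0 0 0 -1 -1;0 0 0 0 0 -1 -1;0 0 0 0 0 -1 -1;0 0 0 0 0 -0.5 -1;0 0 0 0 0 0 -1;0 0 0 0 0 0 -1"

```text
time: 8.92
ee_pos: [0.4642, 0.1153, 0.4364]
tcp_rot: [178.8, 0.7, -134.4]
wrist_force: [0.3, -0.5, -1.7]
opening: 0.0149
grasp_force: 61.0
```

```bash
python3 - <<'E'
from h import *
o=monitor.get_obs();print({k:np.round(v,4).tolist() for k,v in o.items()})
E
```

```text
{'time': 8.9167, 'q': [13.6192, -4.0002, 4.5895, 98.5963, 1.4135, -31.9418], 'qd': [-0.0568, -0.0156, -0.0223, 0.0447, -0.0332, 0.707], 'joint_efforts': [0.0006, -42.4897, 46.9745, -0.001, 0.0955, -0.3256], 'ee_pos': [0.4642, 0.1153, 0.4364], 'tcp_rot': [178.797, 0.7422, -134.4469], 'wrist_force': [0.2625, -0.4811, -1.6906], 'torque': [-0.0698, 0.0185, -0.0109], 'grasp_force': 60.9659, 'opening': 0.0149}
```

```bash
cat >> h.py <<'E'
from scipy.spatial.transform import Rotation as Ro
def go(p,rpy):
    o=monitor.get_obs();R=Ro.from_euler('xyz',o['tcp_rot'],degrees=True);T=Ro.from_euler('xyz',rpy,degrees=True)
    print('shift units',np.round(R.inv().apply(np.array(p)-o['ee_pos'])/.04,3),'turn units',np.round((R.inv()*T).as_rotvec()/.1,3))
def st():
    o=monitor.get_obs();print({k:np.round(o[k],4).tolist() for k in('time','ee_pos','tcp_rot','wrist_force','torque','joint_efforts','opening')})
E
python3 -c "
from h import *
go([.5415,.1685,.4364],[180,0,-130]);go([.5415,.1685,.40],[180,0,-130])"
```

```text
shift units [-2.303 -0.449  0.02 ] turn units [ 0.205  0.138 -0.775]
shift units [-2.292 -0.468  0.93 ] turn units [ 0.205  0.138 -0.775]
```

Request:
carry_out:
  targets: "0 0 0 0.1 0.07 -0.4 -1;0 0 0 0.105 0.068 -0.375 -1;-0.3 -0.1 0 0 0 0 -1;-0.6 -0.16 0 0 0 0 -1;-0.6 -0.16 0 0 0 0 -1;-0.5 -0.13 0 0 0 0 -1;-0.26 -0.075 0 0 0 0 -1;0 0 0 0 0 0 -1"

```text
time: 9.58
ee_pos: [0.5428, 0.1697, 0.4351]
tcp_rot: [180.0, -0.1, -130.0]
wrist_force: [1.2, 0.5, -1.8]
opening: 0.015
grasp_force: 61.0
```

Request:
carry_out:
  targets: "0 0 0.1 0 0 0 -1;0 0 0.25 0 0 0 -1;0 0 0.25 0 0 0 -1;0 0 0.2 0 0 0 -1;0 0 0.1 0 0 0 -1;0 0 0 0 0 0 -1;0 0 0 0 0 0 -1;0 0 0 0 0 0 -1"

```text
time: 10.25
ee_pos: [0.5412, 0.1686, 0.4009]
tcp_rot: [-180.0, 0.0, -129.9]
wrist_force: [0.9, -0.5, -1.7]
opening: 0.015
grasp_force: 61.0
```

```bash
python3 - <<'E'
from h import *
import cv2
st();go([.5415,.1685,.40],[180,0,-130])
ims=[]
for n,P in(("scene",[.54,.168,.18]),("wrist",None)):
    g=get_calibration(n);c=camera(n)[:,:,::-1];cv2.imwrite(f"pics/{n}5.png",c)
    if P:
        x,y=proj(g,P).astype(int);ims.append(cv2.resize(c[y-40:y+40,x-40:x+40],(400,400),interpolation=cv2.INTER_CUBIC))
    else: ims.append(cv2.resize(c[160:400,160:480],None,fx=1.25,fy=1.6667))
cv2.imwrite("pics/v5.png",np.clip(np.hstack(ims)*1.5,0,255).astype(np.uint8))
E
```

```text
{'time': 10.25, 'ee_pos': [0.5412, 0.1686, 0.4009], 'tcp_rot': [-179.9749, 0.0361, -129.8949], 'wrist_force': [0.909, -0.4545, -1.7182], 'torque': [-0.009, -0.0351, 0.0158], 'joint_efforts': [-0.0281, -55.2858, 46.9903, -0.0178, 0.0005, 0.002], 'opening': 0.015}
shift units [-0.003 -0.006  0.024] turn units [-0.004  0.006  0.018]
```

View pics/v5.png

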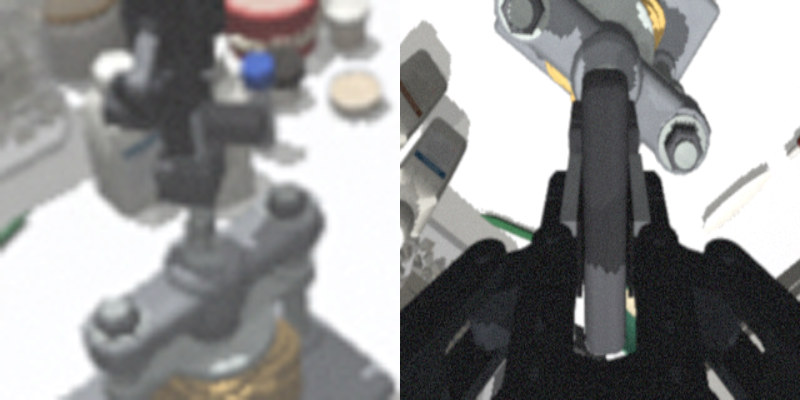

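The scene crop shows the hub hanging above the screw, perhaps a few mm left of it. The wrist crop shows the bar running from v≈202-206 to v≈370. I'll check the grip offset along the bar.

```bash
python3 - <<'E'
from h import *
g=get_calibration("wrist");o=monitor.get_obs();R=Ro.from_euler('xyz',o['tcp_rot'],degrees=True)
z=o['ee_pos'][2]-.148
for u,v in[(400+607-400,70),(607,80),(605,350)]:
    u=160+(u-400)/1.25;v=160+v/1.6667
    print(u,v,R.inv().apply(ray(g,u,v,z)-o['ee_pos']))
s=get_calibration("scene");q=lambda p:np.round((proj(s,p)-proj(s,[.54,.168,.18]).astype(int)+40)*5)
print('tip',q([.5412,.169,.177]),'square base',q([.5412,.169,.156]))
yaw=np.radians(o['tcp_rot'][2])
for z in(.2127,.2387):
  for a in range(4):
    d=15*2**.5/1000;t=yaw+np.pi/4+a*np.pi/2;print('hub',z,q([o['ee_pos'][0]+d*np.cos(t),o['ee_pos'][1]+d*np.sin(t),z]))
for x in(-.042,.042):print('bar',q([o['ee_pos'][0]+x*np.cos(yaw),o['ee_pos'][1]+x*np.sin(yaw),.2527]))
E
```

```text
325.6 201.99916001679966 [ 4.35282386e-02 -1.38482627e-05  1.47969935e-01]
325.6 207.9990400191996 [ 4.10363017e-02 -6.89268304e-06  1.47971657e-01]
324.0 369.99580008399835 [-0.04124535 -0.00054054  0.14802887]
tip [199. 206.] square base [202. 233.]
hub 0.2127 [229. 141.]
hub 0.2127 [173. 134.]
hub 0.2127 [157. 175.]
hub 0.2127 [214. 182.]
hub 0.2387 [225. 105.]
hub 0.2387 [168.  98.]
hub 0.2387 [152. 138.]
hub 0.2387 [210. 146.]
bar [105.  91.]
bar [268. 112.]
```

Request:
carry_out:
  targets: "0 0 0.1 0 0 0 -1;0 0 0.15 0 0 0 -1;0 0 0.1 0 0 0 -1;0 0 0.05 0 0 0 -1;0 0 0.02 0 0 0 -1;0 0 0.02 0 0 0 -1;0 0 0 0 0 0 -1;0 0 0 0 0 0 -1"

```text
time: 11.02
ee_pos: [0.5413, 0.1686, 0.3829]
tcp_rot: [-180.0, 0.0, -129.9]
wrist_force: [-0.7, 0.0, -2.6]
opening: 0.0151
grasp_force: 61.0
```

Request:
carry_out:
  targets: "0 0 0.025 0 0 0 -1;0 0 0 0 0 0 -1;0 0 0.025 0 0 0 -1;0 0 0 0 0 0 -1;0 0 0.025 0 0 0 -1;0 0 0 0 0 0 -1;0 0 0 0 0 0 -1;0 0 0 0 0 0 -1"

```text
time: 11.68
ee_pos: [0.5412, 0.1687, 0.3803]
tcp_rot: [-180.0, 0.0, -129.9]
wrist_force: [-1.8, -1.3, 4.9]
opening: 0.0151
grasp_force: 61.7
```

Request:
carry_out:
  targets: "0 0 0 0 0 0.2 -1;0 0 0 0 0 0.2 -1;0 0 0 0 0 0.2 -1;0 0 0 0 0 0.2 -1;0 0 0 0 0 0.2 -1;0 0 0 0 0 0 -1;0 0 0 0 0 0 -1;0 0 0 0 0 0 -1"

```text
time: 12.35
ee_pos: [0.5411, 0.1686, 0.3802]
tcp_rot: [-180.0, 0.0, -135.7]
wrist_force: [-2.6, -1.8, 5.1]
opening: 0.0147
grasp_force: 62.0
```

```bash
python3 -c "
from h import *
st()"
```

```text
{'time': 12.35, 'ee_pos': [0.5411, 0.1686, 0.3802], 'tcp_rot': [-179.9946, 0.0038, -135.66], 'wrist_force': [-2.6425, -1.7857, 5.0629], 'torque': [-0.2352, 0.8211, 0.0232], 'joint_efforts': [0.0276, -51.0991, 45.1689, -1.5441, 0.0076, 0.0597], 'opening': 0.0147}
```

Request:
carry_out:
  targets: "0.015 0 0 0 0 0 -1;0.015 0 0 0 0 0 -1;0 0 0 0 0 -0.2 -1;0 0 0 0 0 -0.2 -1;0 0 0 0 0 -0.2 -1;0 0 0 0 0 -0.2 -1;0 0 0 0 0 -0.2 -1;0 0 0 0 0 0 -1"

```text
time: 13.02
ee_pos: [0.5407, 0.168, 0.3802]
tcp_rot: [-180.0, 0.1, -129.8]
wrist_force: [0.2, 2.3, 6.3]
opening: 0.0147
grasp_force: 61.9
```

```bash
python3 -c "
from h import *
st()"
```

```text
{'time': 13.0167, 'ee_pos': [0.5407, 0.168, 0.3802], 'tcp_rot': [-179.972, 0.0797, -129.7587], 'wrist_force': [0.1786, 2.2543, 6.2597], 'torque': [0.4801, -0.029, -0.0324], 'joint_efforts': [-0.9285, -51.2208, 43.7011, 0.337, -0.5643, -0.3747], 'opening': 0.0147}
```

Request:
carry_out:
  targets: "-0.008 0.006 0 0 0 0 -1;0 0 0 0 0 -0.2 -1;0 0 0 0 0 -0.2 -1;0 0 0 0 0 -0.2 -1;0 0 0 0 0 -0.2 -1;0 0 0 0 0 -0.2 -1;0 0 0 0 0 0 -1;0 0 0 0 0 0 -1"

```text
time: 13.68
ee_pos: [0.5405, 0.1683, 0.38]
tcp_rot: [-180.0, 0.0, -124.1]
wrist_force: [-0.3, 0.8, 5.0]
opening: 0.0151
grasp_force: 61.9
```

```bash
python3 -c "
from h import *
st()"
```

```text
{'time': 13.6833, 'ee_pos': [0.5405, 0.1683, 0.38], 'tcp_rot': [-179.988, 0.0306, -124.094], 'wrist_force': [-0.3132, 0.7971, 5.0238], 'torque': [0.3059, 0.2056, 0.0081], 'joint_efforts': [-0.8295, -51.4177, 44.3036, -0.1494, -0.4773, -0.0982], 'opening': 0.0151}
```

```bash
python3 - <<'E'
from h import *
import cv2
# calib of wrist at any moment -> camera in tool frame; rebuild for wrist5's pose
o=monitor.get_obs();g=get_calibration("wrist")
def H(p,rpy):
    M=np.eye(4);M[:3,:3]=Ro.from_euler('xyz',rpy,degrees=True).as_matrix();M[:3,3]=p;return M
Vt=np.array(g['view'])@H(o['ee_pos'],o['tcp_rot'])
P5=([.5412,.1686,.4009],[-179.975,.036,-129.895]);g5=dict(g,view=Vt@np.linalg.inv(H(*P5)))
P3=([.4642,.115,.4364],[-178.59,.002,13.641]);g3=dict(g,view=Vt@np.linalg.inv(H(*P3)))
for nm,gg,pts,P in(('w3',g3,[(202+45/5,30+303/5),(202+835/5,30+280/5)],P3),('wrist5',g5,[(258.4,166),(388.8,251.8)],P5)):
    im=cv2.imread(f'pics/{nm}.png',0);out=[]
    for u,v in pts:
        x,y=int(u),int(v);w=im[y-14:y+15,x-14:x+15];
        c=cv2.HoughCircles(cv2.resize(w,None,fx=6,fy=6,interpolation=cv2.INTER_CUBIC),cv2.HOUGH_GRADIENT,1.5,200,param1=80,param2=15,minRadius=20,maxRadius=80)
        if c is not None: print(nm,(u,v),'hough',x-14+c[0,0,0]/6-.4,y-14+c[0,0,1]/6-.4,c[0,0,2]/6)
        out.append(ray(gg,u,v,.148))
    m=(out[0]+out[1])/2;d=out[0]-out[1];print(nm,'mid',m,'dist',np.hypot(*d[:2]),np.degrees(np.arctan2(d[1],d[0])))
w=cv2.imread('pics/wrist5.png');w=cv2.resize(w[145:285,225:425],None,fx=4,fy=4,interpolation=cv2.INTER_CUBIC)
cv2.imwrite('pics/w5c.png',np.clip(w*1.5,0,255).astype(np.uint8))
E
```

```text
w3 (211.0, 90.6) hough 209.975 90.975 9.208333
w3 (369.0, 86.0) hough 366.475 85.225 9.608334
w3 mid [0.54054537 0.16863264 0.148     ] dist 0.12117517041650536 105.23953846478767
wrist5 (258.4, 166) hough 260.975 168.725 10.808333
wrist5 (388.8, 251.8) hough 388.475 254.225 9.458333
wrist5 mid [0.53992755 0.16922024 0.148     ] dist 0.11862674024041203 -74.8802166804063
```

View pics/w5c.png

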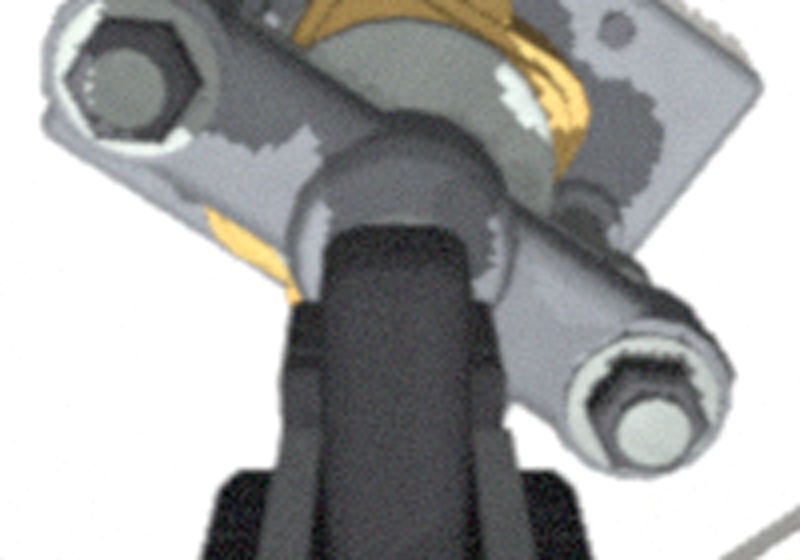

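Request:
carry_out:
  targets: "0 0.015 0 0 0 0 -1;0 0.015 0 0 0 0 -1;0 0 0 0 0 0.2 -1;0 0 0 0 0 0.2 -1;0 0 0 0 0 0.2 -1;0 0 0 0 0 0.2 -1;0 0 0 0 0 0.2 -1;0 0 0 0 0 0 -1"

```text
time: 14.35
ee_pos: [0.5395, 0.1689, 0.3795]
tcp_rot: [180.0, -0.0, -130.0]
wrist_force: [-0.4, -0.4, -1.5]
opening: 0.0147
grasp_force: 61.0
```

```bash
python3 -c "
from h import *
st()"
```

```text
{'time': 14.35, 'ee_pos': [0.5395, 0.1689, 0.3795], 'tcp_rot': [179.9829, -0.0251, -129.9895], 'wrist_force': [-0.4096, -0.4496, -1.4555], 'torque': [-0.0079, -0.0106, -0.0066], 'joint_efforts': [-0.0035, -55.2059, 47.7482, 0.007, 0.0019, 0.3605], 'opening': 0.0147}
```

The contact force is gone, so the socket has probably matched. Lowering gently.

Request:
carry_out:
  targets: "0 0 0.025 0 0 0 -1;0 0 0.025 0 0 0 -1;0 0 0.025 0 0 0 -1;0 0 0 0 0 0 -1;0 0 0.025 0 0 0 -1;0 0 0.025 0 0 0 -1;0 0 0 0 0 0 -1;0 0 0 0 0 0 -1"

```text
time: 15.02
ee_pos: [0.5395, 0.1689, 0.3747]
tcp_rot: [180.0, -0.0, -129.9]
wrist_force: [-0.1, 0.5, -2.3]
opening: 0.0152
grasp_force: 61.0
```

```bash
python3 -c "
from h import *
st()"
```

```text
{'time': 15.0167, 'ee_pos': [0.5395, 0.1689, 0.3747], 'tcp_rot': [179.997, -0.0082, -129.8849], 'wrist_force': [-0.0735, 0.5047, -2.2794], 'torque': [0.0325, -0.0312, -0.0522], 'joint_efforts': [-0.0009, -55.1529, 47.7633, -0.023, 0.0012, -0.0006], 'opening': 0.0152}
```

Request:
carry_out:
  targets: "0 0 0.04 0 0 0 -1;0 0 0.04 0 0 0 -1;0 0 0.04 0 0 0 -1;0 0 0.04 0 0 0 -1;0 0 0.025 0 0 0 -1;0 0 0.012 0 0 0 -1;0 0 0 0 0 0 -1;0 0 0 0 0 0 -1"

```text
time: 15.68
ee_pos: [0.5395, 0.1689, 0.3669]
tcp_rot: [-180.0, 0.0, -129.9]
wrist_force: [-0.3, 0.6, -1.8]
opening: 0.0153
grasp_force: 61.0
```

Request:
carry_out:
  targets: "0 0 0.012 0 0 0 -1;0 0 0 0 0 0 -1;0 0 0.012 0 0 0 -1;0 0 0 0 0 0 -1;0 0 0.01 0 0 0 -1;0 0 0 0 0 0 -1;0 0 0 0 0 0 -1;0 0 0 0 0 0 -1"

```text
time: 16.35
ee_pos: [0.5395, 0.1689, 0.3659]
tcp_rot: [-180.0, 0.0, -129.9]
wrist_force: [-0.4, -0.5, 4.0]
opening: 0.015
grasp_force: 61.6
```

```bash
python3 -c "
from h import *
st()"
```

```text
{'time': 16.35, 'ee_pos': [0.5395, 0.1689, 0.3659], 'tcp_rot': [-179.9756, 0.0298, -129.8854], 'wrist_force': [-0.4081, -0.4508, 3.982], 'torque': [-0.0996, 0.2266, 0.0454], 'joint_efforts': [0.0863, -52.2466, 45.6513, -0.413, 0.0382, -0.0016], 'opening': 0.015}
```

Home, since z matches the expected 0.366. Now I'll turn clockwise while watching the torque at rest.

Request:
carry_out:
  targets: "0 0 0 0 0 0.3 -1;0 0 0.002 0 0 0.6 -1;0 0 0.002 0 0 0.6 -1;0 0 0.002 0 0 0.6 -1;0 0 0.002 0 0 0.6 -1;0 0 0.001 0 0 0.3 -1;0 0 0 0 0 0 -1;0 0 0 0 0 0 -1"
  newtons: 90

```text
time: 17.02
ee_pos: [0.539, 0.1689, 0.3659]
tcp_rot: [180.0, -0.0, -147.1]
wrist_force: [-4.7, -0.3, 7.3]
opening: 0.0147
grasp_force: 90.7
```

```bash
cat >> h.py <<'E'
def tq(n=4):
    A=[]
    for i in range(n):
        o=monitor.get_obs();A.append([o['torque'][2],o['joint_efforts'][5]]);camera("scene")
    print('tz,j6 mean',np.mean(A,0).round(4),'sd',np.std(A,0).round(4));st()
E
python3 -c "
from h import *
tq()"
```

```text
tz,j6 mean [0.1247 0.1666] sd [0.029  0.0467]
{'time': 17.2167, 'ee_pos': [0.539, 0.1689, 0.3659], 'tcp_rot': [179.9782, -0.002, -147.0514], 'wrist_force': [-4.4424, -0.6319, 6.9832], 'torque': [-0.1245, 1.0855, 0.1584], 'joint_efforts': [-0.5833, -50.2106, 45.3396, -2.0692, -0.2858, 0.1287], 'opening': 0.0144}
```

Request:
carry_out:
  targets: "0.01 0.007 0 0 0 0.3 -1;0 0 0 0 0 0.6 -1;0 0 0 0 0 0.6 -1;0 0 0 0 0 0.6 -1;0 0 0 0 0 0.6 -1;0 0 0 0 0 0.3 -1;0 0 0 0 0 0 -1;0 0 0 0 0 0 -1"

```text
time: 17.88
ee_pos: [0.5388, 0.1692, 0.3657]
tcp_rot: [179.9, 0.0, -164.2]
wrist_force: [-3.4, 1.7, 5.3]
opening: 0.0145
grasp_force: 90.5
```

```bash
python3 -c "
from h import *
tq()"
```

```text
tz,j6 mean [0.1083 0.1773] sd [0.0095 0.064 ]
{'time': 18.0833, 'ee_pos': [0.5388, 0.1692, 0.3657], 'tcp_rot': [179.9374, 0.0298, -164.1531], 'wrist_force': [-3.7075, 2.448, 5.4804], 'torque': [0.6615, 0.7559, 0.0849], 'joint_efforts': [-2.1597, -50.835, 45.0529, -1.0975, -1.1359, 0.1249], 'opening': 0.0142}
```

Request:
carry_out:
  targets: "0.007 0.01 0 0 0 0.3 -1;0 0 0.002 0 0 0.6 -1;0 0 0.002 0 0 0.6 -1;0 0 0.002 0 0 0.6 -1;0 0 0.002 0 0 0.6 -1;0 0 0 0 0 0.3 -1;0 0 0 0 0 0 -1;0 0 0 0 0 0 -1"

```text
time: 18.75
ee_pos: [0.5386, 0.1697, 0.3655]
tcp_rot: [179.9, 0.1, 178.7]
wrist_force: [-0.9, 4.6, 5.2]
opening: 0.0147
grasp_force: 90.5
```

```bash
python3 -c "
from h import *
tq()"
```

```text
tz,j6 mean [0.1344 0.1744] sd [0.0599 0.0486]
{'time': 18.95, 'ee_pos': [0.5386, 0.1697, 0.3654], 'tcp_rot': [179.9033, 0.0506, 178.6883], 'wrist_force': [-1.1782, 4.4373, 5.7959], 'torque': [1.0417, 0.3473, 0.1216], 'joint_efforts': [-2.7333, -50.9517, 44.2848, -0.1197, -1.4376, 0.135], 'opening': 0.0146}
```

Request:
carry_out:
  targets: "0.003 0.014 0 0 0 0 -1;0 0 0 0 0 0.3 -1;0 0 0.002 0 0 0.5 -1;0 0 0.002 0 0 0.5 -1;0 0 0 0 0 0.2 -1;0 0 0 0 0 0 -1;0 0 0 0 0 0 -1;0 0 0 0 0 0 -1"

```text
time: 19.62
ee_pos: [0.5386, 0.1701, 0.3653]
tcp_rot: [179.9, 0.1, 170.1]
wrist_force: [-0.4, 2.5, 6.0]
opening: 0.0142
grasp_force: 90.5
```

```bash
python3 -c "
from h import *
tq(5)"
```

```text
tz,j6 mean [0.1372 0.1511] sd [0.0255 0.0027]
{'time': 19.8667, 'ee_pos': [0.5386, 0.1701, 0.3654], 'tcp_rot': [179.908, 0.0642, 170.0815], 'wrist_force': [-0.7054, 2.313, 5.1181], 'torque': [0.8385, 0.1646, 0.1618], 'joint_efforts': [-2.0749, -50.9819, 44.0808, 0.1233, -1.0861, 0.1493], 'opening': 0.0143}
```

Request:
carry_out:
  targets: "0 0.008 0 0 0 0 -1;0 0 0 0 0 0.3 -1;0 0 0.002 0 0 0.5 -1;0 0 0.002 0 0 0.5 -1;0 0 0 0 0 0.2 -1;0 0 0 0 0 0 -1;0 0 0 0 0 0 -1;0 0 0 0 0 0 -1"

```text
time: 20.53
ee_pos: [0.5387, 0.1704, 0.3652]
tcp_rot: [179.9, 0.1, 161.5]
wrist_force: [-0.7, 3.3, 4.4]
opening: 0.0142
grasp_force: 90.5
```

```bash
python3 -c "
from h import *
tq(5)"
```

```text
tz,j6 mean [0.164  0.1499] sd [0.0203 0.0027]
{'time': 20.7833, 'ee_pos': [0.5387, 0.1704, 0.3652], 'tcp_rot': [179.9031, 0.0602, 161.487], 'wrist_force': [-0.4011, 3.8076, 5.6977], 'torque': [0.7549, 0.1034, 0.1585], 'joint_efforts': [-1.9408, -50.9816, 43.9103, 0.2906, -1.0114, 0.1482], 'opening': 0.0147}
```

Request:
carry_out:
  targets: "0.004 0.01 0 0 0 0 -1;0 0 0 0 0 0.3 -1;0 0 0.002 0 0 0.5 -1;0 0 0.002 0 0 0.5 -1;0 0 0 0 0 0.2 -1;0 0 0 0 0 0 -1;0 0 0 0 0 0 -1;0 0 0 0 0 0 -1"

```text
time: 21.45
ee_pos: [0.5388, 0.1708, 0.3651]
tcp_rot: [179.9, 0.1, 152.9]
wrist_force: [1.3, 3.5, 4.7]
opening: 0.0143
grasp_force: 90.5
```

```bash
python3 -c "
from h import *
tq(5)"
```

```text
tz,j6 mean [0.148  0.1508] sd [0.0375 0.0027]
{'time': 21.7, 'ee_pos': [0.5388, 0.1708, 0.3651], 'tcp_rot': [179.8936, 0.0722, 152.8812], 'wrist_force': [0.3203, 2.9459, 5.3535], 'torque': [0.6655, -0.161, 0.166], 'joint_efforts': [-1.4549, -51.0489, 43.6818, 0.5891, -0.7561, 0.149], 'opening': 0.0145}
```

Request:
carry_out:
  targets: "0 0.006 0 0 0 0 -1;0 0 0 0 0 0.3 -1;0 0 0.002 0 0 0.5 -1;0 0 0.002 0 0 0.5 -1;0 0 0 0 0 0.2 -1;0 0 0 0 0 0 -1;0 0 0 0 0 0 -1;0 0 0 0 0 0 -1"

```text
time: 22.37
ee_pos: [0.539, 0.171, 0.3651]
tcp_rot: [179.9, 0.1, 144.3]
wrist_force: [0.6, 2.5, 5.8]
opening: 0.0144
grasp_force: 90.6
```

```bash
python3 -c "
from h import *
tq(5)"
```

```text
tz,j6 mean [0.1722 0.191 ] sd [0.0345 0.0027]
{'time': 22.6167, 'ee_pos': [0.539, 0.171, 0.3651], 'tcp_rot': [179.8663, 0.0707, 144.2909], 'wrist_force': [0.877, 1.4481, 5.9128], 'torque': [0.6526, -0.2199, 0.1656], 'joint_efforts': [-1.4725, -50.7812, 43.2781, 0.7527, -0.7342, 0.1892], 'opening': 0.0142}
```

Joint 6's rest effort has risen by 0.04 N m, so the plate touched about 0.1 rad ago. I'll add a 0.1 rad step to confirm.

Request:
carry_out:
  targets: "0 0 0 0 0 0.2 -1;0 0 0.002 0 0 0.3 -1;0 0 0 0 0 0.3 -1;0 0 0 0 0 0.2 -1;0 0 0 0 0 0 -1;0 0 0 0 0 0 -1;0 0 0 0 0 0 -1;0 0 0 0 0 0 -1"

```text
time: 23.28
ee_pos: [0.5391, 0.1711, 0.365]
tcp_rot: [179.8, 0.1, 138.6]
wrist_force: [1.6, 2.8, 5.6]
opening: 0.0138
grasp_force: 90.6
```

```bash
python3 -c "
from h import *
tq(6)"
```

```text
tz,j6 mean [0.2409 0.2283] sd [0.0257 0.0002]
{'time': 23.5833, 'ee_pos': [0.5391, 0.1711, 0.365], 'tcp_rot': [179.8366, 0.0646, 138.5703], 'wrist_force': [1.086, 2.7781, 5.9668], 'torque': [0.7711, -0.3861, 0.2301], 'joint_efforts': [-1.6789, -50.7785, 42.9675, 1.0897, -0.8138, 0.2282], 'opening': 0.0143}
```

Rest effort is 0.078 N m above baseline, so about 0.19 rad past touch, which is firm. Releasing and retreating upward.

Request:
carry_out:
  targets: "0 0 -0.008 0 0 -0.1 -1;0 0 0 0 0 -0.1 -1;0 0 0 0 0 0 -0.4;0 0 0 0 0 0 0;0 0 0 0 0 0 0.4;0 0 0 0 0 0 1;0 0 0 0 0 0 1;0 0 0 0 0 0 1"

```text
time: 24.25
ee_pos: [0.5386, 0.1706, 0.3642]
tcp_rot: [-180.0, -0.0, 139.6]
wrist_force: [-0.7, -0.1, 0.5]
opening: 0.0833
grasp_force: 0.0
```

Request:
carry_out:
  targets: "0 0 0 0 0 0 1;0 0 0 0 0 0 1;0 0 -0.1 0 0 0 1;0 0 -0.3 0 0 0 1;0 0 -0.6 0 0 0 1;0 0 -0.8 0 0 0 1;0 0 -0.6 0 0 0 1;0 0 -0.2 0 0 0 1"

```text
time: 24.92
ee_pos: [0.5383, 0.1706, 0.4728]
tcp_rot: [179.8, 0.2, 139.6]
wrist_force: [0.6, -0.9, -0.6]
opening: 0.0857
grasp_force: 0.0
```

```bash
python3 - <<'E'
from h import *
import cv2
st();s=get_calibration("scene");ims=[]
c=camera("scene")[:,:,::-1];x,y=proj(s,[.54,.168,.15]).astype(int)
ims.append(cv2.resize(c[y-45:y+45,x-45:x+45],(400,400),interpolation=cv2.INTER_CUBIC))
g=get_calibration("wrist");w=camera("wrist")[:,:,::-1]
ims.append(cv2.resize(w,None,fx=.625,fy=1.0))
cv2.imwrite("pics/end.png",np.clip(np.hstack(ims)*1.5,0,255).astype(np.uint8))
for z in(.158,.209):print(z,(proj(s,[.54,.169,z])-[x-45,y-45])*400/90)
E
```

```text
{'time': 24.9167, 'ee_pos': [0.5383, 0.1706, 0.4728], 'tcp_rot': [179.7596, 0.1537, 139.5883], 'wrist_force': [0.5973, -0.946, -0.6396], 'torque': [-0.0014, -0.0231, 0.0093], 'joint_efforts': [-0.0018, -51.8677, 41.9862, 0.1177, -0.0002, 0.0001], 'opening': 0.0857}
0.158 [197.9345187  192.70488798]
0.209 [190.49221071 133.07102418]
```

View pics/end.png

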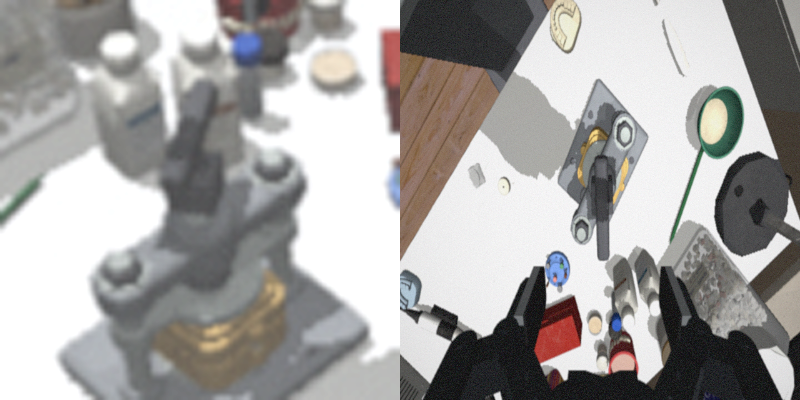

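The key is sitting level on the screw: its hub is at about (195,195) in the scene crop, where a key fully home should be. The flask is under the plate, the bystanders haven't moved, and the gripper is clear.

```bash
python3 -c "
from workcell import bot
print(bot.job_done())"
```

```text
the job is handed in; nothing more can be done
None
```

The job is handed in: the T-key is fully home on the screw, the flask is clamped firmly (by the torque reading, about 0.19 rad past first touch), and the gripper is clear, at about 25 s of the 72 s allowed.

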